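# Release a bolt caddy from its latched hanger

## Robot

A 7-joint arm with a two-finger parallel gripper is mounted at the origin on the work surface. World frame = base frame: x ahead of the robot, y to its left, z up, the work surface at z = 0. Lengths are in m, angles in rad, forces in N, time in s.
With the tool pointing down it reaches from about 0.4 to 0.85 m from the base axis. Payload 10.4 kg.
Tool frame: the origin (TCP) lies midway between the tips of the shut fingers; the grasp point (between the pads) lies 19 mm behind it; x points along the fingers, z is the direction in which the jaws open and shut, and the axes are right-handed (so a half turn about x gives the same grasp; the last joint's range is limited). The gripper opens to 87 mm and grips with 3 to 60 N. Pads are 19 mm wide; open, the fingers measure 117 mm over their backs; the gripper's body (75 mm by 190 mm) begins 51 mm behind the grasp point.
Start: joints at [-1.341, 0.332, -0.065, 1.46, 0.022, 1.35, -0.088], TCP at [0.156, 0.605, 0.19] pointing down, gripper open.
Joint ranges: [-2.6, 2.6], [-0.5, 2.12], [-1.47, 1.34], [0.16, 2.42], [-1.27, 4.41], [0.06, 2.06], [-2.6, 2.6]. Speed limits (rad/s): [2.22, 2.22, 2.79, 2.79, 3.14, 3.14, 3.14].

## Interface

Orientations are given as a unit quaternion [x, y, z, w].
In Python, from bench import read_state, camera, camera_params, close_job gives the robot as it stands.
- The arm moves only by the tool arm_command, never from a script. Its argument "targets" is a list of rows, each a list of 7 numbers: the closure in counts, from 0 (fully open) to 255 (shut), then the shift along the tool's x, y, z in mm, then the turn, a rotation vector about the tool's x, y, z in rad. A call has 1 to 10 rows; each row is the pose to reach, as a shift and turn from the pose commanded when the call began, along the tool's axes at that moment; what a row does not reach only later rows make up. A row lasts 1/10 s, in which the tool goes at most 50 mm and 8.59 degrees, less where a joint would pass 70% of its speed; a pose out of reach is approached as far as the arm can. A call with a gripper value outside its range is refused whole. The fingers move at their own pace and stop on an object; "newtons" is the grip in N (left out, the last holds). Time passes only in rows, so rows that repeat a pose let the fingers close. It gives the time, the measured TCP pose, the force and the opening at its end, in the units of the state.
- read_state(): the state, without advancing time (a new reading comes with each control period).
- camera(name): name is "side" or "top"; returns the picture (420x560x3 uint8, red, green, blue); there is no depth.
- camera_params(name): a dict with "intrinsics" (3x3 intrinsics, pixels), "xyz" and "orientation" of the camera in the world. Camera axes: x right, y down, z forward; pixel columns grow to the right and rows downward; lengths in m; the calibration is good to about 2 mm. A picture is of the moment at which its call begins. camera_params takes no time and is no camera call.
- close_job(): hands the job in, once; it reports no verdict.
The state is a dict: "time": time; "joint_positions": joint angles; "joint_vel": joint speeds; "joint_torque": joint torques, N m; "ee_pos": TCP position; "eef_rot": TCP orientation; "ft_force": force on the tool from outside, world axes, zero at the start; "torque": the same for the moment, N m; "width": finger opening in m.
Only numpy, scipy, OpenCV 4.12 (cv2) and the standard library are available. Lean on these libraries where they do the work, as an engineer would, in place of code of your own. Each camera call takes 0.05 s, during which the arm holds its last target.

## Task

Take the green-handled bolt caddy off its hanger for the next assembly: first press down the red keeper of that hanger until it snaps open, then lift the caddy off the hooks by its handle and set it down upright in the middle of the blue mat, without dropping it, and let go. Leave the yellow-handled caddy hanging where it is.

Things in the scene. Friction and masses are not known exactly. Their poses are not given: they have to be found in the camera images.
- green_caddy: Black open box 84x104x48 mm (x,y,z) of bolts, 0.3-0.6 kg, green labels. Origin: centre of underside, z up. Fixed handle: round bar along y, axis 105 mm above origin, green sleeve 14 mm thick, y +-46 mm, between straps at y +-50; grip its middle from above. Bare 12 mm ends hang in hooks at y +-76, tips 46 mm above the bar axis: lift 160 mm straight up so the box clears the tips.
- thumb_pad (a point): Point on top of the red thumb pad (40x44x5 mm) of the green caddy's keeper, at its +y hook; axes as the caddy's, z up, while shut. The flap lies level over the hook's mouth, hinged along y 32 mm behind (+x of) the point. Push down here, 5 N: past 15 mm its over-centre spring snaps it down to 75 deg and it stays open; 25-30 mm is ample, 40 mm is free below. The hook plate is 28 mm towards -y.
- mat: Blue square mat 150 x 150 mm, 4 mm thick, fixed flat on the table. Origin at the centre of its underside, z up.
- yellow_caddy: Bystander to leave hanging: the same caddy and origin, but with a yellow sleeve, yellow labels and brass nuts, in a second hanger of the same kind with its own red keeper. Each hanger is a fixed stand 185 mm wide with two grey hooks 8 mm thick (gap 46 mm in x, bar near its middle with about 6 mm of play); shut, the keeper lies 46 mm above the bar's axis and lifting cannot open it.
There are look-alikes about, which are no part of the job. Of the things like the mat, leave any that is white; of the rest the smaller one is meant.

How it is judged:
By the outcome, as a careful person would: the job done as asked, in the order asked, and still so for the second after the job is handed in, with the robot touching nothing.
It also fails if it takes over 48 s, if anything falls off the work surface, if the arm or the gripper's body presses on something with over 40 N, if the wrist force passes 120 N, or if a joint passes its speed limit or range.

## Working session

There is one attempt and no reset: what is moved stays moved. The work goes in short steps, Python scripts to look and compute and a tool call to move; the robot and the scene stay as the last step left them, time stands still between calls to the robot, and variables do not carry over. Pictures are saved under pics/ and viewed, and the job is handed in when it is done.

Besides the shell and the picture viewer there is one more tool, called after ">>>" as name([rows], argument=value, ...), one row to a line, values as JSON. arm_command: Moves the arm, as the interface text tells. Its arguments: {"type":"object","properties":{"targets":{"type":"array"},"newtons":{"type":"number"}},"required":["targets"]}

```bash
mkdir -p pics; ls
python3 - <<'E'
from bench import *
import cv2
s=read_state()
for k in('time','ee_pos','eef_rot','ft_force','width'):print(k,s[k])
for n in('side','top'):
    p=camera_params(n);print(n,p)
    cv2.imwrite(f'pics/{n}0.png',camera(n)[:,:,::-1])
E
```

```text
pics
time 0.0
ee_pos [0.15621043 0.60472943 0.18887335]
eef_rot [-0.43330277  0.55941017  0.43266842  0.55866537]
ft_force [1.006486   0.57075499 0.5883715 ]
width 0.087192901559231
side {'intrinsics': array([[418.26481752,   0.        , 286.55583037],
       [  0.        , 418.26481752, 208.31310471],
       [  0.        ,   0.        ,   1.        ]]), 'xyz': array([-0.10731251, -0.72580337,  0.78903575]), 'orientation': array([ 0.83930961, -0.31651217,  0.15496492, -0.41396291])}
top {'intrinsics': array([[520.5925843 ,   0.        , 281.94056165],
       [  0.        , 520.5925843 , 208.60133738],
       [  0.        ,   0.        ,   1.        ]]), 'xyz': array([ 0.21412666, -0.10194525,  1.37907016]), 'orientation': array([-0.69443424,  0.71470274, -0.05919804,  0.05879339])}
```

View pics/side0.png

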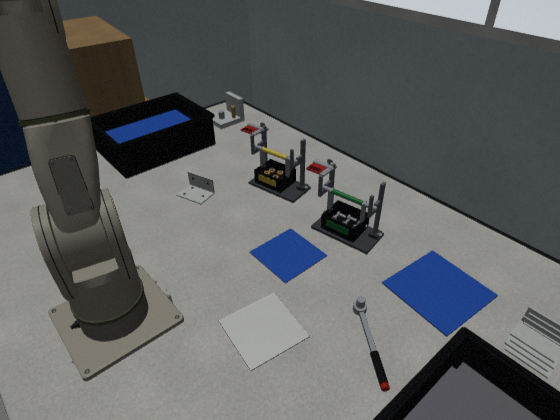

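View pics/top0.png

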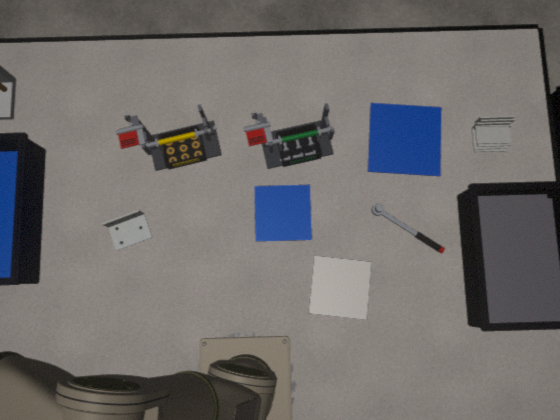

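The side view shows the green sleeve at about (348,196) and its red keeper at (318,168). In the top view they are at (300,135) and (257,135), and the smaller blue mat is at (283,212). Next I'll measure them.

```bash
cat > h.py <<'E'
import numpy as np,cv2
from bench import *
from scipy.spatial.transform import Rotation as R
def ray(n,uv):
    p=camera_params(n);K=np.array(p['intrinsics']);d=R.from_quat(p['orientation']).apply(np.linalg.solve(K,[uv[0],uv[1],1]))
    return np.array(p['xyz']),d/np.linalg.norm(d)
def plane(n,uv,z):
    o,d=ray(n,uv);return o+d*(z-o[2])/d[2]
def tri(a,b):
    o1,d1=ray('side',a);o2,d2=ray('top',b)
    t=np.linalg.lstsq(np.c_[d1,-d2],o2-o1,rcond=None)[0]
    p,q=o1+t[0]*d1,o2+t[1]*d2
    return (p+q)/2,np.linalg.norm(p-q)
def proj(n,P):
    p=camera_params(n);K=np.array(p['intrinsics']);c=R.from_quat(p['orientation']).inv().apply(np.array(P)-p['xyz']);c=K@c;return c[:2]/c[2]
def mask(hsv,lo,hi):return cv2.inRange(hsv,np.array(lo),np.array(hi))
def blobs(m,amin=15):
    n,l,s,c=cv2.connectedComponentsWithStats(m,connectivity=8)
    out=[]
    for i in range(1,n):
        if s[i,4]>=amin:
            cs,_=cv2.findContours((l==i).astype(np.uint8),cv2.RETR_EXTERNAL,cv2.CHAIN_APPROX_NONE)
            out.append((s[i,4],c[i],cv2.minAreaRect(cs[0])))
    return out
COL={'green':([45,90,40],[85,255,255]),'red':([0,130,80],[8,255,255]),'blue':([105,150,80],[130,255,255]),'yellow':([20,130,90],[32,255,255])}
E
python3 - <<'E'
from h import *
for n in('side','top'):
    im=cv2.imread(f'pics/{n}0.png');hsv=cv2.cvtColor(im,cv2.COLOR_BGR2HSV)
    for k,(lo,hi) in COL.items():
        for a,c,r in blobs(mask(hsv,lo,hi)):print(n,k,a,c.round(1),np.round(cv2.boxPoints(r),1).tolist())
im=cv2.imread('pics/side0.png')[140:260,290:400];cv2.imwrite('pics/sz.png',cv2.resize(im,None,fx=5,fy=5,interpolation=2))
im=cv2.imread('pics/top0.png')[90:190,230:350];cv2.imwrite('pics/tz.png',cv2.resize(im,None,fx=6,fy=6,interpolation=2))
E
```

```text
side green 138 [346.9 196.3] [[331.20001220703125, 192.0], [332.79998779296875, 188.10000610351562], [362.5, 200.39999389648438], [360.8999938964844, 204.39999389648438]]
side green 25 [340.  227.7] [[335.0, 228.0], [337.0, 224.0], [345.3999938964844, 228.1999969482422], [343.3999938964844, 232.1999969482422]]
side red 46 [249.7 128.6] [[240.89999389648438, 129.3000030517578], [242.89999389648438, 123.30000305175781], [256.3999938964844, 127.80000305175781], [254.39999389648438, 133.8000030517578]]
side red 75 [316.9 167.1] [[306.70001220703125, 167.89999389648438], [309.6000061035156, 160.60000610351562], [325.3999938964844, 167.0], [322.5, 174.1999969482422]]
side red 37 [384.2 385. ] [[380.20001220703125, 382.70001220703125], [387.5, 381.6000061035156], [388.29998779296875, 387.0], [381.0, 388.0]]
side blue 1135 [146.5 125.7] [[105.5999984741211, 130.6999969482422], [185.10000610351562, 105.5999984741211], [189.6999969482422, 120.30000305175781], [110.19999694824219, 145.39999389648438]]
side blue 2114 [287.8 254.6] [[249.6999969482422, 251.5], [301.3999938964844, 217.5], [326.200
[... 1031 characters left out ...]
, [138.60000610351562, 143.60000610351562], [121.0, 148.0]]
top red 21 [441.1 249.5] [[438.0, 250.0], [441.5, 246.5], [444.0, 249.0], [440.5, 252.5]]
top blue 4819 [404.7 139.1] [[367.1000061035156, 171.1999969482422], [370.8999938964844, 102.9000015258789], [442.79998779296875, 106.9000015258789], [439.0, 175.1999969482422]]
top blue 1805 [  6.8 208.8] [[-0.0, 151.0], [17.0, 151.0], [17.0, 277.0], [0.0, 277.0]]
top blue 2962 [282.5 212.8] [[254.5, 186.1999969482422], [309.0, 184.6999969482422], [310.5, 239.0], [256.0, 240.5]]
top yellow 225 [176.8 138.2] [[157.5, 138.8000030517578], [193.8000030517578, 131.1999969482422], [195.3000030517578, 138.5], [159.10000610351562, 146.10000610351562]]
```

View pics/sz.png

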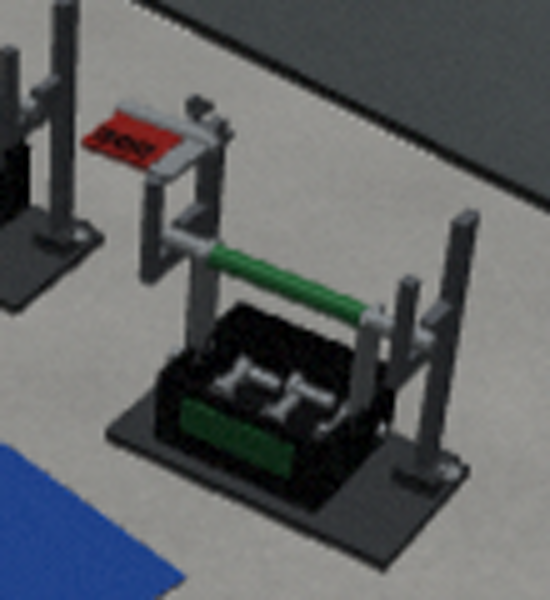

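View pics/tz.png

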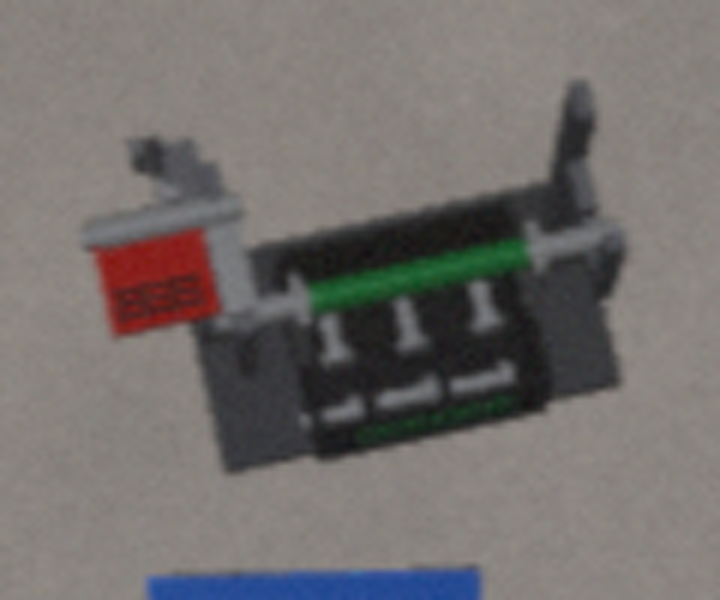

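Run:
```python
from h import *
B={}
for n in('side','top'):
    im=cv2.imread(f'pics/{n}0.png');hsv=cv2.cvtColor(im,cv2.COLOR_BGR2HSV)
    B[n]={}
    for k,(lo,hi) in COL.items():
        B[n][k]=blobs(mask(hsv,lo,hi))
def pick(n,k,uv):
    return min(B[n][k],key=lambda b:np.hypot(*(b[1]-uv)))
def ends(r):
    b=cv2.boxPoints(r);e=[(b[i]+b[(i+1)%4])/2 for i in range(4)]
    L=[np.linalg.norm(b[i]-b[(i+1)%4]) for i in range(4)]
    i=int(np.argmin(L[:2]));p=[e[i],e[i+2]];return sorted(p,key=lambda q:q[0])
s=pick('side','green',(347,196));t=pick('top','green',(299,135))
print('centre',tri(s[2][0],t[2][0]),tri(s[1],t[1]))
se,te=ends(s[2]),ends(t[2])
E=[tri(a,b) for a,b in zip(se,te)];print('ends',E)
d=E[0][0]-E[1][0];print('len',np.linalg.norm(d),'yaw of y axis',np.degrees(np.arctan2(-d[0],d[1])))
s=pick('side','red',(317,167));t=pick('top','red',(255,136))
print('pad',tri(s[2][0],t[2][0]),tri(s[1],t[1]))
z=tri(s[2][0],t[2][0])[0][2]
for n,r in(('side',s),('top',t)):
    q=np.array([plane(n,c,z) for c in cv2.boxPoints(r[2])]);print(n,q.round(4).tolist(),np.linalg.norm(q-np.roll(q,1,0),axis=1).round(4))
for n,uv in(('side',(288,254)),('top',(282,212))):
    m=pick(n,'blue',uv)
    hsv=cv2.cvtColor(cv2.imread(f'pics/{n}0.png'),cv2.COLOR_BGR2HSV)
    mk=mask(hsv,*COL['blue']);num,l=cv2.connectedComponents(mk);lab=l[int(m[1][1]),int(m[1][0])]
    cs,_=cv2.findContours((l==lab).astype(np.uint8),cv2.RETR_EXTERNAL,cv2.CHAIN_APPROX_NONE)
    P=np.array([plane(n,c[0],.004)[:2] for c in cs[0]],np.float32)
    r=cv2.minAreaRect(P);print('mat',n,r)
print('yellow',tri(pick('side','yellow',(274,152))[2][0],pick('top','yellow',(177,138))[2][0]))
```

```text
centre (array([ 0.60567739, -0.15416266,  0.13782491]), np.float64(0.00023014406616874694)) (array([ 0.60612809, -0.15397449,  0.13714744]), np.float64(0.00018194766153020896))
ends [(array([ 0.59614658, -0.10934532,  0.13881046]), np.float64(0.0009719398013768189)), (array([ 0.61424784, -0.19860469,  0.13808484]), np.float64(0.0009407580622524311))]
len 0.09107918585748544 yaw of y axis 11.463773212604764
pad (array([ 0.5919443 , -0.04837744,  0.18360908]), np.float64(0.0006573176862551545)) (array([ 0.59321514, -0.04877021,  0.18411284]), np.float64(0.003113593805458042))
side [[0.5716, -0.0333, 0.1836], [0.6037, -0.0111, 0.1836], [0.6131, -0.0638, 0.1836], [0.5814, -0.0842, 0.1836]] [0.0518 0.0391 0.0535 0.0377]
top [[0.6048, -0.024, 0.1836], [0.6132, -0.0657, 0.1836], [0.5786, -0.0723, 0.1836], [0.5703, -0.0308, 0.1836]] [0.0352 0.0425 0.0352 0.0423]
mat side ((0.43656042218208313, -0.10885108262300491), (0.14810700714588165, 0.14888204634189606), 89.9489974975586)
mat top ((0.43563076853752136, -0.10726943612098694), (0.14625132083892822, 0.14707724750041962), 89.80148315429688)
yellow (array([0.60601796, 0.14994774, 0.13953233]), np.float64(0.00017685181996076574))
```

```bash
cat >> h.py <<'E'
YAW=np.radians(11.5)
def go(P,sgn=None,yaw=YAW,s=None):
    s=s or read_state();r=R.from_quat(s['eef_rot']);best=None
    for g in((1,-1) if sgn is None else (sgn,)):
        z=g*np.array([np.cos(yaw),np.sin(yaw),0]);x=np.array([0,0,-1.]);T=R.from_matrix(np.c_[x,np.cross(z,x),z])
        rv=(r.inv()*T).as_rotvec();print('sgn',g,'rv',rv.round(3),'deg',np.degrees(np.linalg.norm(rv)).round(1))
    print('shift mm',(1000*r.inv().apply(np.array(P)-s['ee_pos'])).round(1))
E
python3 - <<'E'
from h import *
print(R.from_quat(read_state()['eef_rot']).as_matrix().round(3), read_state()['joint_positions'])
o=np.array([290,140]);f=lambda x,y:(np.array([x,y])/5+o)
g=lambda x,y:np.array([x,y])/6+[230,90]
print('post-y',tri(f(465,215),g(580,88)))
print('post+y',tri(f(200,105),g(148,150)))
go([0.45,0.25,0.35]);
E
```

```text
[[-0.    -0.968  0.25 ]
 [-0.001  0.25   0.968]
 [-1.    -0.    -0.001]] [-1.34061609  0.3327792  -0.06472407  1.46085221  0.02162128  1.3498708
 -0.08848328]
post-y (array([ 0.66469168, -0.21982037,  0.18710986]), np.float64(0.0010372544137033765))
post+y (array([ 0.64719181, -0.0470323 ,  0.18104132]), np.float64(0.0018893853961634937))
sgn 1 rv [ 1.117e+00 -1.000e-03  1.000e-03] deg 64.0
sgn -1 rv [-2.024e+00 -1.000e-03 -1.000e-03] deg 116.0
shift mm [-160.7 -373.2 -270.2]
```

Run:
```python
from h import *
go([0.592,-0.049,0.28])
```

```text
sgn 1 rv [ 1.117e+00 -1.000e-03  1.000e-03] deg 64.0
sgn -1 rv [-2.024e+00 -1.000e-03 -1.000e-03] deg 116.0
shift mm [ -90.4 -585.4 -524.2]
```

>>> arm_command([
  [255,-50,0,0,0,0,0],
  [255,-100,0,0,0,0,0],
  [255,-100,-40,-35,0.12,0,0],
  [255,-100,-75,-67,0.24,0,0],
  [255,-100,-112,-100,0.36,0,0],
  [255,-100,-150,-134,0.48,0,0],
  [255,-100,-187,-168,0.6,0,0],
  [255,-100,-224,-201,0.72,0,0],
  [255,-100,-260,-235,0.84,0,0],
  [255,-100,-300,-268,0.96,0,0],
], newtons=20)

```text
time: 1.1
ee_pos: [0.3789, 0.2705, 0.2896]
eef_rot: [-0.124, 0.696, 0.124, 0.696]
ft_force: [0.6, 0.9, -0.2]
width: 0.0149
```

Run:
```python
from h import *
s=read_state();print(s['time'],s['ee_pos'],s['width'],s['joint_positions'])
go([0.592,-0.049,0.28])
```

```text
1.1 [0.37885245 0.2704681  0.2895877 ] 0.014891393967438911 [-0.99142616 -0.07419494  0.25872806  1.70533821  0.01857709  1.50790207
 -0.38126882]
sgn 1 rv [ 0.153 -0.    -0.   ] deg 8.7
sgn -1 rv [-2.989e+00  1.000e-03 -0.000e+00] deg 171.3
shift mm [   9.4 -373.5   89.5]
```

>>> arm_command([
  [255,0,-45,10,0.05,0,0],
  [255,0,-90,20,0.1,0,0],
  [255,0,-135,30,0.153,0,0],
  [255,0,-180,42,0.153,0,0],
  [255,0,-225,54,0.153,0,0],
  [255,5,-270,65,0.153,0,0],
  [255,9,-315,76,0.153,0,0],
  [255,9,-360,87,0.153,0,0],
  [255,9,-373,90,0.153,0,0],
  [255,9,-373,90,0.153,0,0],
])

```text
time: 2.1
ee_pos: [0.5935, -0.0477, 0.2799]
eef_rot: [-0.071, 0.704, 0.07, 0.703]
ft_force: [-0.6, 1.3, -0.2]
width: 0.0004
```

Run:
```python
from h import *
s=read_state();print(s['time'],s['ee_pos'],s['width'],s['joint_positions'],s['ft_force'])
go([0.592,-0.049,0.19])
for n in('side','top'):cv2.imwrite(f'pics/{n}1.png',camera(n)[:,:,::-1])
im=cv2.imread('pics/side1.png')[60:260,240:440];cv2.imwrite('pics/sz1.png',cv2.resize(im,None,fx=3,fy=3,interpolation=2))
```

```text
2.1 [ 0.59351447 -0.04769648  0.27985467] 0.0003816613933713794 [-0.53430914  0.26479171  0.67405681  1.42489065 -0.1626748   1.50988479
  0.33377752] [-0.61690311  1.2658539  -0.15887619]
sgn 1 rv [ 0.    -0.002  0.001] deg 0.1
sgn -1 rv [-3.141e+00 -2.000e-03 -3.000e-03] deg 180.0
shift mm [89.9 -0.9 -1.6]
```

View pics/sz1.png

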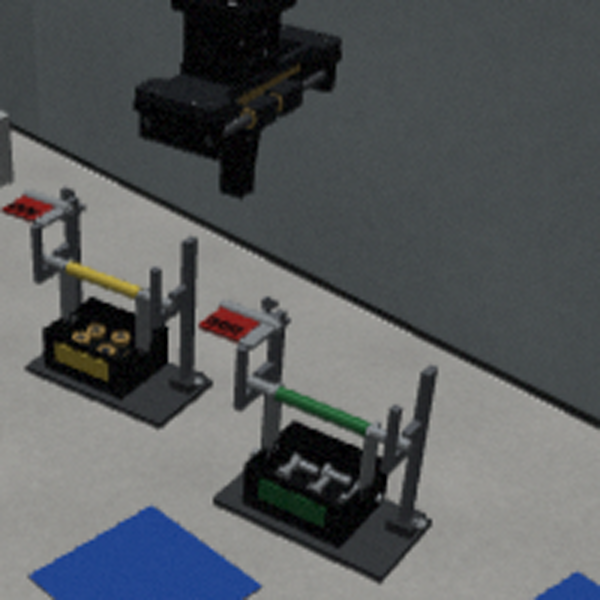

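>>> arm_command([
  [255,40,-1,-1.5,0,0,0],
  [255,70,-1,-1.5,0,0,0],
  [255,85,-1,-1.5,0,0,0],
  [255,92,-1,-1.5,0,0,0],
  [255,97,-1,-1.5,0,0,0],
  [255,102,-1,-1.5,0,0,0],
  [255,107,-1,-1.5,0,0,0],
  [255,112,-1,-1.5,0,0,0],
])

```text
time: 3.0
ee_pos: [0.5924, -0.0466, 0.1688]
eef_rot: [-0.072, 0.703, 0.072, 0.704]
ft_force: [0.3, -1.3, -0.3]
width: 0.0005
```

>>> arm_command([
  [255,5,0,0,0,0,0],
  [255,9,0,0,0,0,0],
  [255,12,0,0,0,0,0],
  [255,15,0,0,0,0,0],
  [255,15,0,0,0,0,0],
])

```text
time: 3.5
ee_pos: [0.5919, -0.0465, 0.1532]
eef_rot: [-0.072, 0.704, 0.072, 0.703]
ft_force: [-0.3, 0.2, -0.4]
width: 0.0008
```

Run:
```python
from h import *
s=read_state();print(s['time'],s['ee_pos'],s['ft_force'])
for n in('side','top'):cv2.imwrite(f'pics/{n}2.png',camera(n)[:,:,::-1])
im=cv2.imread('pics/side2.png')[110:260,270:420];cv2.imwrite('pics/sz2.png',cv2.resize(im,None,fx=4,fy=4,interpolation=2))
```

```text
3.5 [ 0.59191834 -0.04653926  0.15322852] [-0.30613444  0.20226466 -0.41734655]
```

View pics/sz2.png

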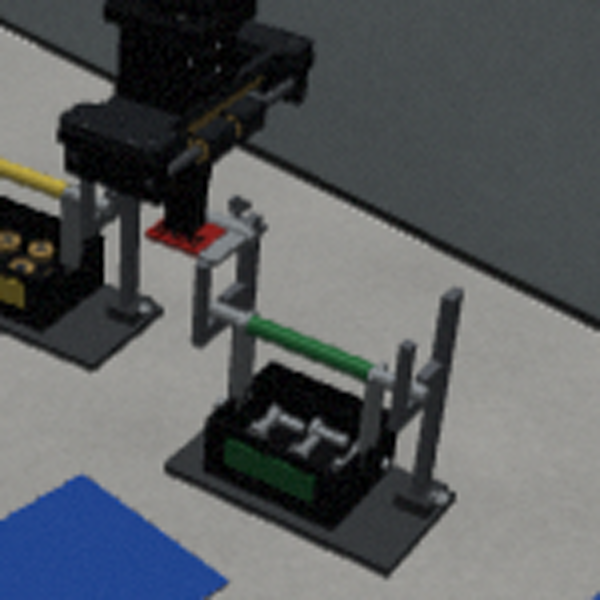

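Run:
```python
from h import *
P=read_state()['ee_pos'];print(proj('side',P),proj('top',P),proj('side',[.592,-.048,.184]))
a=cv2.imread('pics/top2.png')[60:190,200:350];cv2.imwrite('pics/tz2.png',cv2.resize(a,None,fx=4,fy=4,interpolation=2))
```

```text
[315.07184162 176.3757342 ] [255.75920237 140.08935857] [315.83925679 167.25482196]
```

View pics/tz2.png

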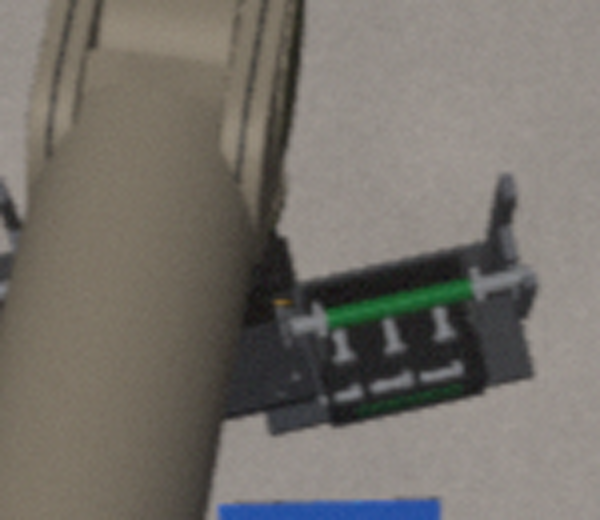

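Run:
```python
from h import *
print(proj('side',[.5935,-.0477,.2799]),read_state()['time'])
a=cv2.imread('pics/side0.png')[150:200,295:350];b=cv2.imread('pics/side2.png')[150:200,295:350]
c=cv2.imread('pics/side1.png')[100:150,295:350]
cv2.imwrite('pics/cmp.png',cv2.resize(np.hstack([a,b,c]),None,fx=4.8,fy=8,interpolation=cv2.INTER_NEAREST))
```

```text
[317.68457873 135.3555344 ] 3.6
```

View pics/cmp.png

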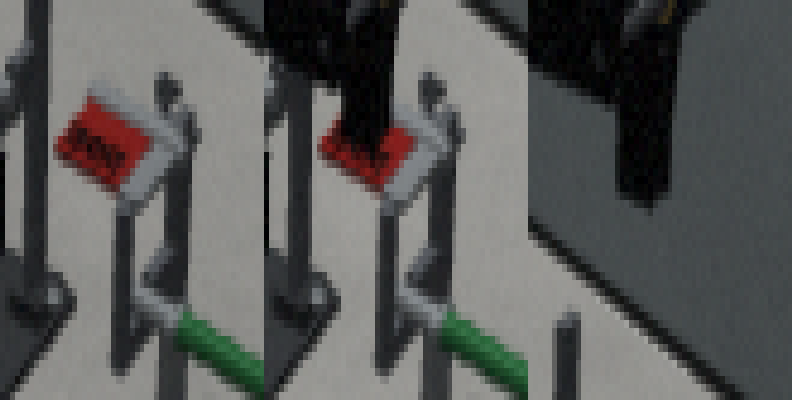

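Run:
```python
from h import *
s=read_state();print(s['time'],s['ee_pos'],s['ft_force'],s['width'])
T=np.array([.5935,-.0477,.2799]);im=cv2.imread('pics/side1.png')
ex=np.array([.98,.199,0]);ey=np.array([-.199,.98,0])
x0,y0,f=240,50,4
big=cv2.resize(im[y0:y0+140,x0:x0+190],None,fx=f,fy=f,interpolation=cv2.INTER_NEAREST)
def pt(P,c):
    u=proj('side',P);cv2.circle(big,(int((u[0]-x0+.5)*f),int((u[1]-y0+.5)*f)),3,c,-1)
for h,c in((.07,(0,255,0)),(.1,(0,255,255))):
  for a in(-.095,.095):
    for b in(-.0375,.0375): pt(T+a*ex+b*ey+[0,0,h],c)
for a in(-.015,.015):
    for b in(-.0095,.0095): pt(T+a*ex+b*ey,(0,0,255))
big=cv2.convertScaleAbs(big,alpha=1.5,beta=20)
cv2.imwrite('pics/ov.png',big)
```

```text
3.6 [ 0.59214588 -0.04658397  0.15367554] [ 0.2784252   0.14665509 -0.34765379] 0.0005507491964811995
```

View pics/ov.png

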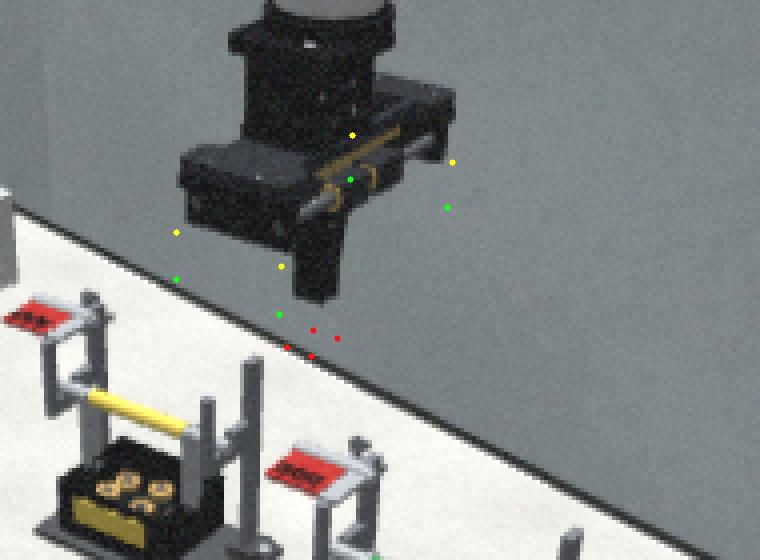

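Run:
```python
from h import *
print('mat small',tri((287.9,253.9),(282.5,212.6)),'big',tri((439.7,288.5),(404.9,139)))
print('base',proj('top',[0,0,0]),proj('side',[0,0,0]))
im=cv2.imread('pics/top1.png');cv2.imwrite('pics/t1.png',cv2.resize(cv2.convertScaleAbs(im[40:300,180:380],alpha=1.8,beta=10),None,fx=2.3,fy=2.3,interpolation=2))
im=cv2.imread('pics/side1.png');cv2.circle(im,tuple(int(v) for v in proj('side',[0,0,0])),3,(0,0,255),-1);cv2.imwrite('pics/s1.png',im)
```

```text
mat small (array([ 0.43648998, -0.107842  ,  0.00062822]), np.float64(0.002049947762627714)) big (array([ 0.63055375, -0.44948734,  0.00597872]), np.float64(0.004430792641140613))
base [245.26789349 382.89719735] [115.53768807 316.47702142]
```

View pics/t1.png

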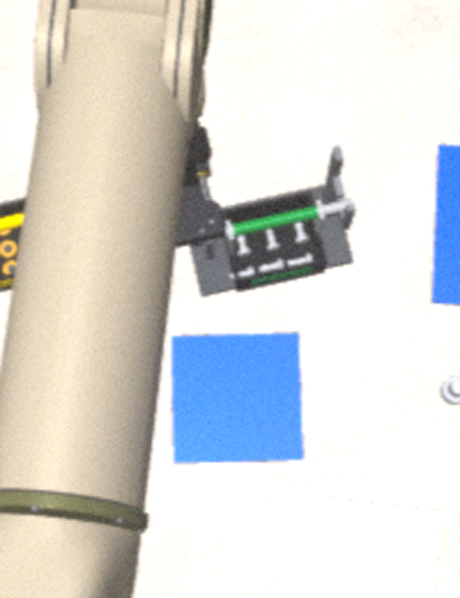

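View pics/s1.png

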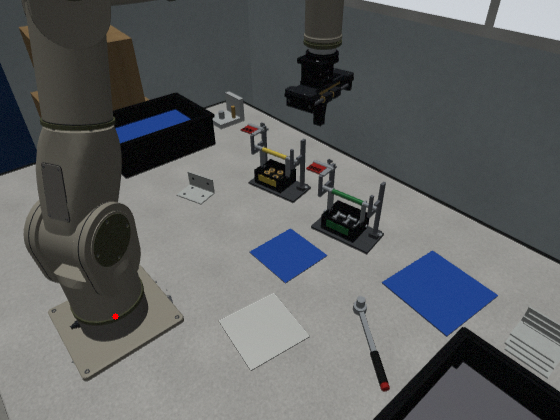

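Run:
```python
from h import *
T=np.array([.5935,-.0477,.2799])
ex=np.array([.98,.199,0]);ey=np.array([-.199,.98,0])
for n,x0,y0,w,h,f in(('top',220,60,80,110,5),('side',270,60,110,80,7)):
    im=cv2.imread(f'pics/{n}1.png')
    big=cv2.convertScaleAbs(cv2.resize(im[y0:y0+h,x0:x0+w],None,fx=f,fy=f,interpolation=cv2.INTER_NEAREST),alpha=2,beta=20)
    for dz,c in((0,(0,0,255)),(.04,(0,255,0))):
      for zz in(.07,):
        P=[T+a*ex+b*ey+[0,0,zz+dz] for a,b in((-.095,-.0375),(.095,-.0375),(.095,.0375),(-.095,.0375))]
        q=np.array([(proj(n,p)-[x0,y0]+.5)*f for p in P]).astype(int);cv2.polylines(big,[q],True,c,1)
    cv2.imwrite(f'pics/ov_{n}.png',big)
```

```text
(no output)
```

View pics/ov_top.png

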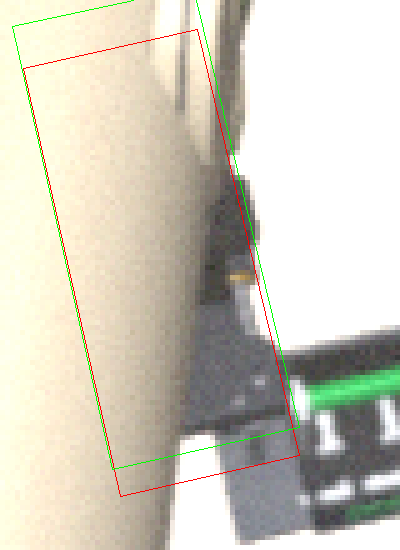

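View pics/ov_side.png

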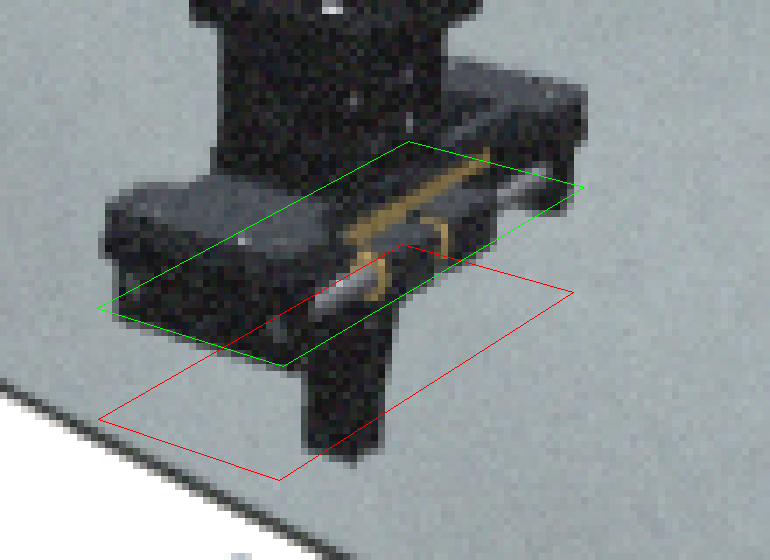

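Run:
```python
from h import *
T=np.array([.5935,-.0477,.2799]);ex=np.array([.98,.199,0]);ey=np.array([-.199,.98,0])
for a in((290,370),(296,374),(284,366)):
  for b in((290,412),(285,405),(290,420)):
    p,e=tri((270+a[0]/7-.5,60+a[1]/7-.5),(220+b[0]/5-.5,60+b[1]/5-.5));d=p-T
    print(a,b,p.round(4),round(e,4),'rel local',(d@ex).round(4),(d@ey).round(4),d[2].round(4))
```

```text
(290, 370) (290, 412) [ 0.5152 -0.0996  0.3853] 0.0012 rel local -0.0871 -0.0353 0.1054
(290, 370) (285, 405) [ 0.5182 -0.0974  0.3838] 0.0023 rel local -0.0837 -0.0337 0.1039
(290, 370) (290, 420) [ 0.5128 -0.1003  0.386 ] 0.0013 rel local -0.0896 -0.0355 0.1061
(296, 374) (290, 412) [ 0.5164 -0.1001  0.3836] 0.0004 rel local -0.086 -0.036 0.1037
(296, 374) (285, 405) [ 0.5194 -0.0979  0.382 ] 0.0007 rel local -0.0826 -0.0344 0.1021
(296, 374) (290, 420) [ 0.514  -0.1008  0.3842] 0.003 rel local -0.0885 -0.0362 0.1043
(284, 366) (290, 412) [ 0.514  -0.0991  0.3871] 0.0028 rel local -0.0881 -0.0346 0.1072
(284, 366) (285, 405) [ 0.5169 -0.0969  0.3856] 0.0039 rel local -0.0848 -0.033 0.1057
(284, 366) (290, 420) [ 0.5116 -0.0998  0.3878] 0.0003 rel local -0.0906 -0.0348 0.1079
```

>>> arm_command([
  [255,3,0,0,0,0,0],
  [255,6,0,0,0,0,0],
  [255,9,0,0,0,0,0],
])

```text
time: 3.9
ee_pos: [0.5925, -0.0466, 0.1452]
eef_rot: [-0.072, 0.703, 0.072, 0.704]
ft_force: [0.4, 0.0, 3.8]
width: 0.0007
```

Run:
```python
from h import *
s=read_state();print(s['time'],s['ee_pos'],s['ft_force'])
cv2.imwrite('pics/side3.png',camera('side')[:,:,::-1])
a=np.hstack([cv2.imread(f'pics/side{i}.png')[140:210,290:360] for i in(2,3)])
cv2.imwrite('pics/c3.png',cv2.resize(cv2.convertScaleAbs(a,alpha=1.6),None,fx=5.6,fy=5.6,interpolation=cv2.INTER_NEAREST))
```

```text
3.9 [ 0.59253776 -0.04659809  0.14515788] [0.3752499  0.02870661 3.82965047]
```

View pics/c3.png

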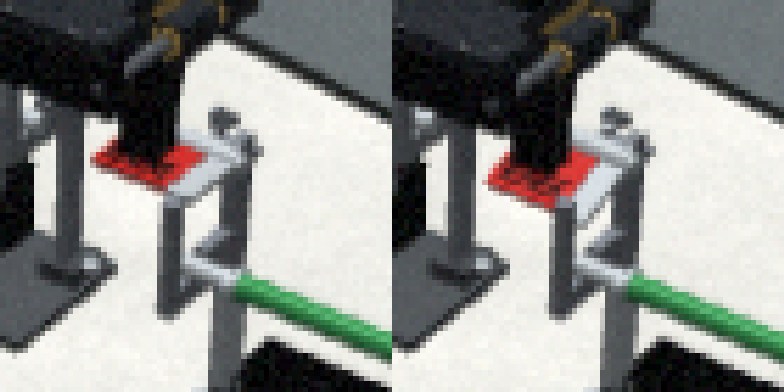

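>>> arm_command([
  [255,4,0,0,0,0,0],
  [255,8,0,0,0,0,0],
  [255,12,0,0,0,0,0],
  [255,15,0,0,0,0,0],
  [255,18,0,0,0,0,0],
  [255,18,0,0,0,0,0],
])

```text
time: 4.55
ee_pos: [0.5918, -0.0465, 0.1261]
eef_rot: [-0.072, 0.704, 0.072, 0.703]
ft_force: [-1.0, -0.3, 0.0]
width: 0.0005
```

Run:
```python
from h import *
s=read_state();print(s['time'],s['ee_pos'],s['ft_force'])
cv2.imwrite('pics/side4.png',camera('side')[:,:,::-1])
a=np.hstack([cv2.imread(f'pics/side{i}.png')[140:210,290:360] for i in(3,4)])
cv2.imwrite('pics/c4.png',cv2.resize(cv2.convertScaleAbs(a,alpha=1.6),None,fx=5.6,fy=5.6,interpolation=cv2.INTER_NEAREST))
```

```text
4.55 [ 0.5918156  -0.0465269   0.12608731] [-1.02432015 -0.29926064  0.0189379 ]
```

View pics/c4.png

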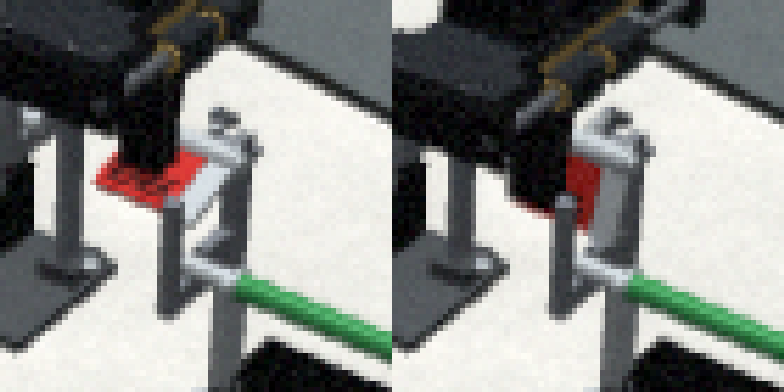

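Run:
```python
from h import *
for z in(.307,.312,.317):
    p=plane('side',(319.2,124.7),z);d=p-[.5935,-.0477,.2799];print(z,p.round(4),'off',d.round(4))
go([.6,-.152,.26])
```

```text
0.307 [ 0.5998 -0.0451  0.307 ] off [0.0063 0.0026 0.0271]
0.312 [ 0.5925 -0.0522  0.312 ] off [-0.001  -0.0045  0.0321]
0.317 [ 0.5851 -0.0593  0.317 ] off [-0.0084 -0.0116  0.0371]
sgn 1 rv [ 0.004 -0.    -0.   ] deg 0.2
sgn -1 rv [-3.137e+00  0.000e+00 -1.000e-03] deg 179.8
shift mm [-133.6 -104.8  -13.6]
```

>>> arm_command([
  [255,-40,0,0,0,0,0],
  [255,-90,0,0,0,0,0],
  [255,-130,0,0,0,0,0],
  [255,-134,0,0,0,0,0],
  [0,-134,-40,-5,0,0,0],
  [0,-134,-75,-10,0,0,0],
  [0,-134,-105,-13,0,0,0],
  [0,-134,-105,-13,0,0,0],
  [0,-134,-105,-13,0,0,0],
])

```text
time: 5.5
ee_pos: [0.6005, -0.1524, 0.2601]
eef_rot: [-0.072, 0.704, 0.072, 0.703]
ft_force: [0.5, 1.4, -0.7]
width: 0.0327
```

Run:
```python
from h import *
s=read_state();print(s['time'],s['ee_pos'],s['ft_force'],s['width'])
for n in('side','top'):cv2.imwrite(f'pics/{n}5.png',camera(n)[:,:,::-1])
a=cv2.imread('pics/side5.png')[90:230,270:410];cv2.imwrite('pics/s5.png',cv2.resize(cv2.convertScaleAbs(a,alpha=1.6),None,fx=4.2,fy=4.2,interpolation=cv2.INTER_NEAREST))
a=cv2.imread('pics/top5.png')[60:210,220:370];cv2.imwrite('pics/t5.png',cv2.resize(cv2.convertScaleAbs(a,alpha=1.6),None,fx=4,fy=4,interpolation=cv2.INTER_NEAREST))
```

```text
5.5 [ 0.60052909 -0.15244935  0.26014137] [ 0.5433869   1.36737707 -0.73166935] 0.03271685780737973
```

View pics/s5.png

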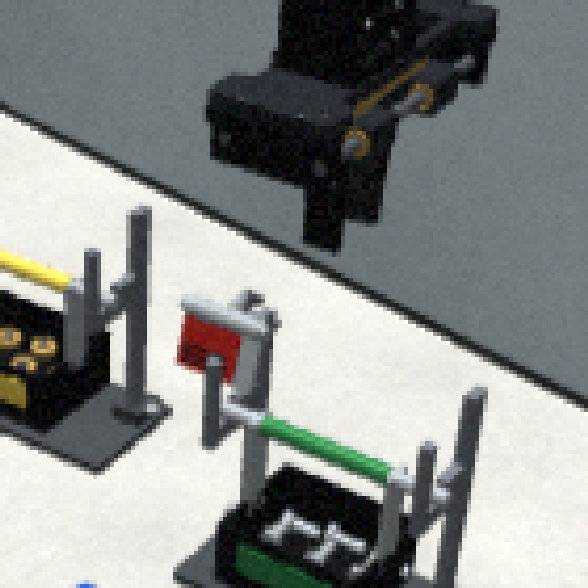

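View pics/t5.png

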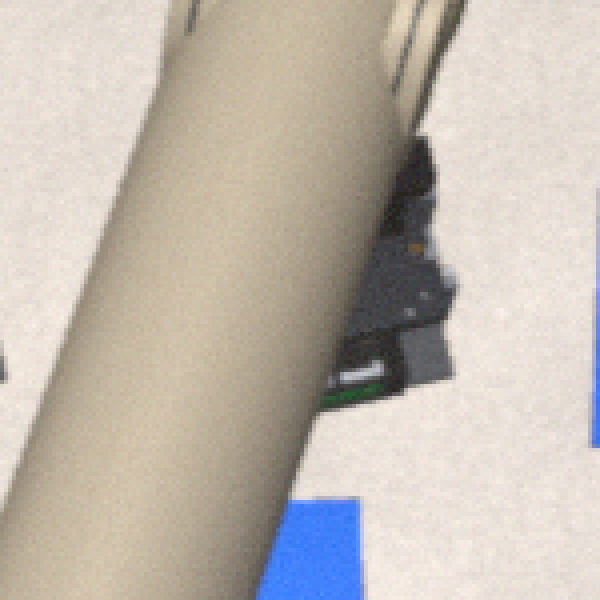

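Run:
```python
from h import *
T=np.array(read_state()['ee_pos'])
print(proj('side',T),proj('side',T+[0,0,.032]),proj('side',T+[0,0,.028]))
for z in(.287,.292,.297):print(plane('side',(351.7,145.2),z)-T)
print(proj('side',[.6059,-.1541,.137]),(np.array(go([.6059,-.1541,.13])) if 0 else 0));go([.6059,-.1541,.135])
```

```text
[348.7547087  156.22395165] [349.9232038  144.77504628] [349.77469477 146.2301365 ]
[0.00916806 0.00178185 0.02673613]
[ 0.00202303 -0.00396441  0.03173613]
[-0.00512199 -0.00971068  0.03673613]
[346.88063352 196.41826063] 0
sgn 1 rv [ 0.006 -0.    -0.001] deg 0.3
sgn -1 rv [-3.136e+00  1.000e-03 -0.000e+00] deg 179.7
shift mm [125.3  -4.5   4.2]
```

Run:
```python
from h import *
go([.604,-.151,.135])
```

```text
sgn 1 rv [ 0.006 -0.    -0.001] deg 0.3
sgn -1 rv [-3.136e+00  1.000e-03 -0.000e+00] deg 179.7
shift mm [125.3  -1.1   2.9]
```

>>> arm_command([
  [0,0,-1,3,0,0,0],
  [0,0,-1,3,0,0,0],
  [0,40,-1,3,0,0,0],
  [0,80,-1,3,0,0,0],
  [0,110,-1,3,0,0,0],
  [0,125,-1,3,0,0,0],
  [0,125,-1,3,0,0,0],
  [0,125,-1,3,0,0,0],
])

```text
time: 6.4
ee_pos: [0.6046, -0.1525, 0.137]
eef_rot: [-0.073, 0.703, 0.072, 0.704]
ft_force: [0.8, 0.1, 0.1]
width: 0.0863
```

Run:
```python
from h import *
s=read_state();print(s['time'],s['ee_pos'],s['ft_force'],s['width'])
cv2.imwrite('pics/side6.png',camera('side')[:,:,::-1])
a=cv2.imread('pics/side6.png')[130:250,290:410];cv2.imwrite('pics/s6.png',cv2.resize(cv2.convertScaleAbs(a,alpha=1.8),None,fx=5,fy=5,interpolation=cv2.INTER_NEAREST))
T=s['ee_pos'];print(proj('side',T+[.002,-.003,.031]))
```

```text
6.4 [ 0.60464723 -0.15246927  0.13698038] [0.79543298 0.06419482 0.083658  ] 0.08631416619571304
[348.48580875 186.91865612]
```

View pics/s6.png

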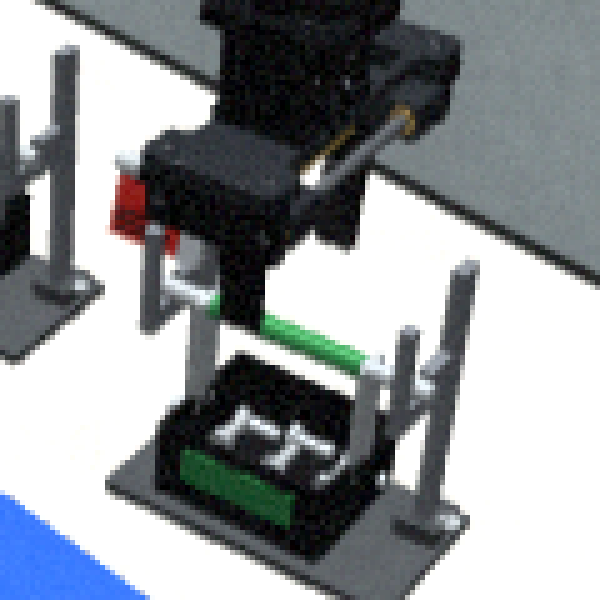

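>>> arm_command([
  [0,20,0,0,0,0,0],
  [0,35,0,0,0,0,0],
  [0,44,0,0,0,0,0],
  [0,50,0,0,0,0,0],
  [0,50,0,0,0,0,0],
])

```text
time: 6.95
ee_pos: [0.6036, -0.1523, 0.0852]
eef_rot: [-0.072, 0.704, 0.072, 0.703]
ft_force: [-0.5, 0.0, -0.5]
width: 0.0871
```

Run:
```python
from h import *
s=read_state();print(s['time'],s['ee_pos'],s['ft_force'],s['width'])
cv2.imwrite('pics/side7.png',camera('side')[:,:,::-1])
a=cv2.imread('pics/side7.png')[130:250,290:410];cv2.imwrite('pics/s7.png',cv2.resize(cv2.convertScaleAbs(a,alpha=1.8),None,fx=5,fy=5,interpolation=cv2.INTER_NEAREST))
T=s['ee_pos'];print(proj('side',T+[.002,-.003,.031]))
```

```text
6.95 [ 0.60364607 -0.1523348   0.08516294] [-0.4883322   0.02973365 -0.51957767] 0.08707976573266488
[346.49247978 202.94782159]
```

View pics/s7.png

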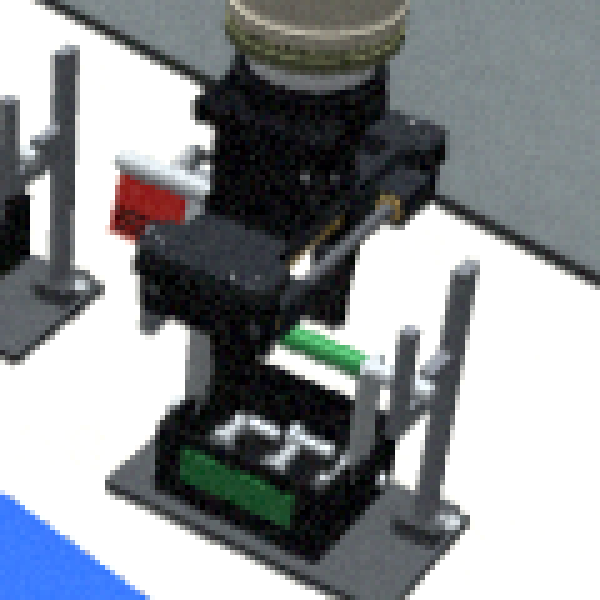

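>>> arm_command([
  [120,0,0,0,0,0,0],
  [180,0,0,0,0,0,0],
  [255,0,0,0,0,0,0],
  [255,0,0,0,0,0,0],
  [255,0,0,0,0,0,0],
  [255,0,0,0,0,0,0],
  [255,0,0,0,0,0,0],
  [255,0,0,0,0,0,0],
  [255,0,0,0,0,0,0],
], newtons=45)

```text
time: 7.9
ee_pos: [0.6039, -0.1524, 0.0856]
eef_rot: [-0.072, 0.703, 0.072, 0.703]
ft_force: [0.7, 0.4, -0.1]
width: 0.0228
```

>>> arm_command([
  [255,0,0,0,0,0,0],
  [255,0,0,0,0,0,0],
  [255,0,0,0,0,0,0],
  [255,0,0,0,0,0,0],
])

```text
time: 8.3
ee_pos: [0.6042, -0.1522, 0.0858]
eef_rot: [-0.072, 0.703, 0.072, 0.704]
ft_force: [1.9, 0.6, 1.7]
width: 0.0127
```

>>> arm_command([
  [255,-3,0,0,0,0,0],
  [255,-7,0,0,0,0,0],
  [255,-11,0,0,0,0,0],
  [255,-15,0,0,0,0,0],
  [255,-15,0,0,0,0,0],
])

```text
time: 8.8
ee_pos: [0.6042, -0.1525, 0.1013]
eef_rot: [-0.072, 0.703, 0.072, 0.704]
ft_force: [0.4, -0.2, -3.7]
width: 0.0128
```

Run:
```python
from h import *
s=read_state();print(s['time'],s['ee_pos'],s['ft_force'],s['torque'],s['width'])
cv2.imwrite('pics/side8.png',camera('side')[:,:,::-1])
a=cv2.imread('pics/side8.png')[130:250,290:410];cv2.imwrite('pics/s8.png',cv2.resize(cv2.convertScaleAbs(a,alpha=1.8),None,fx=5,fy=5,interpolation=cv2.INTER_NEAREST))
```

```text
8.8 [ 0.60416045 -0.15249733  0.10127396] [ 0.39790946 -0.18927138 -3.65567444] [-0.15036862  0.04567067 -0.0009717 ] 0.012790740928319316
```

View pics/s8.png

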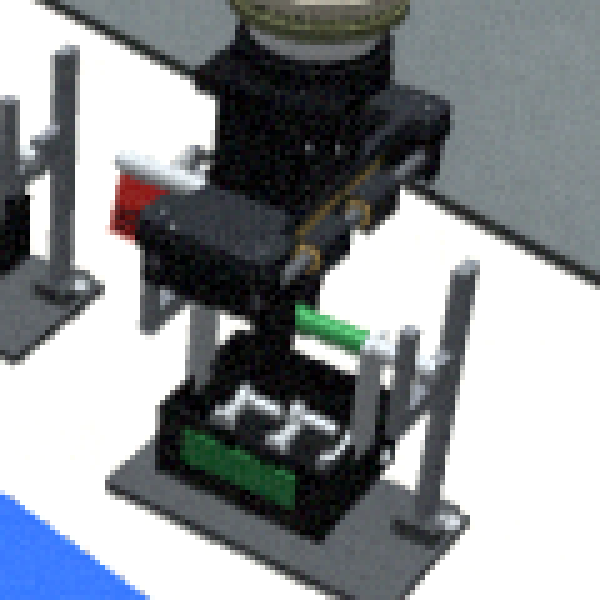

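>>> arm_command([
  [255,-8,0,0,0,0,0],
  [255,-22,0,0,0,0,0],
  [255,-42,0,0,0,0,0],
  [255,-64,0,0,0,0,0],
  [255,-88,0,0,0,0,0],
  [255,-112,0,0,0,0,0],
  [255,-134,0,0,0,0,0],
  [255,-150,0,0,0,0,0],
  [255,-162,0,0,0,0,0],
  [255,-165,0,0,0,0,0],
])

```text
time: 9.85
ee_pos: [0.6044, -0.1527, 0.2676]
eef_rot: [-0.072, 0.703, 0.072, 0.704]
ft_force: [-0.9, -0.2, -5.0]
width: 0.0125
```

Run:
```python
from h import *
s=read_state();print(s['time'],s['ee_pos'],s['ft_force'],s['width'],s['joint_positions'])
for n in('side','top'):cv2.imwrite(f'pics/{n}9.png',camera(n)[:,:,::-1])
a=cv2.imread('pics/side9.png')[60:260,250:450];cv2.imwrite('pics/s9.png',cv2.resize(cv2.convertScaleAbs(a,alpha=1.8),None,fx=3,fy=3,interpolation=cv2.INTER_NEAREST))
a=cv2.imread('pics/top9.png')[60:260,200:400];cv2.imwrite('pics/t9.png',cv2.resize(cv2.convertScaleAbs(a,alpha=1.8),None,fx=3,fy=3,interpolation=cv2.INTER_NEAREST))
go([.436-.002,-.108+.003,.27]);go([.436-.002,-.108+.003,.27],yaw=0)
```

```text
9.85 [ 0.60436458 -0.15274664  0.26762349] [-0.9375479  -0.1675005  -5.01585963] 0.012525245381326643 [-0.36123769  0.34686122  0.71841728  1.37411886 -0.22678181  1.50112306
  0.54717016]
sgn 1 rv [0.004 0.    0.   ] deg 0.2
sgn -1 rv [-3.137e+00 -0.000e+00  1.000e-03] deg 179.8
shift mm [  -4.2   81.  -156.7]
sgn 1 rv [ 0.205  0.    -0.   ] deg 11.7
sgn -1 rv [-2.937e+00  0.000e+00  1.000e-03] deg 168.3
shift mm [  -4.2   81.  -156.7]
```

View pics/s9.png

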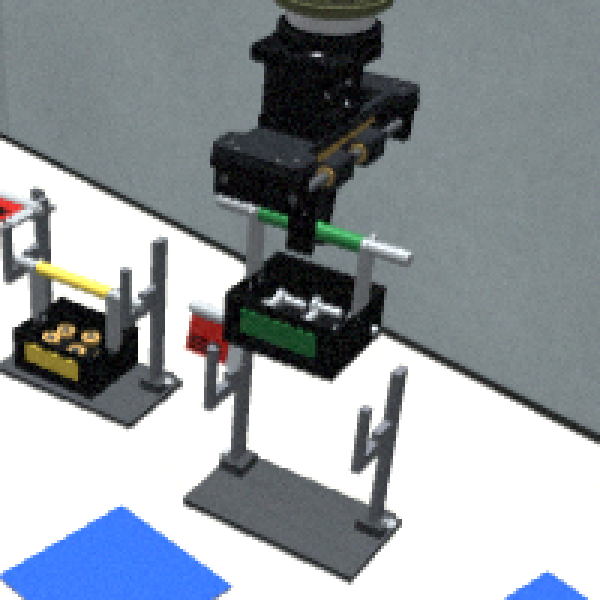

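View pics/t9.png

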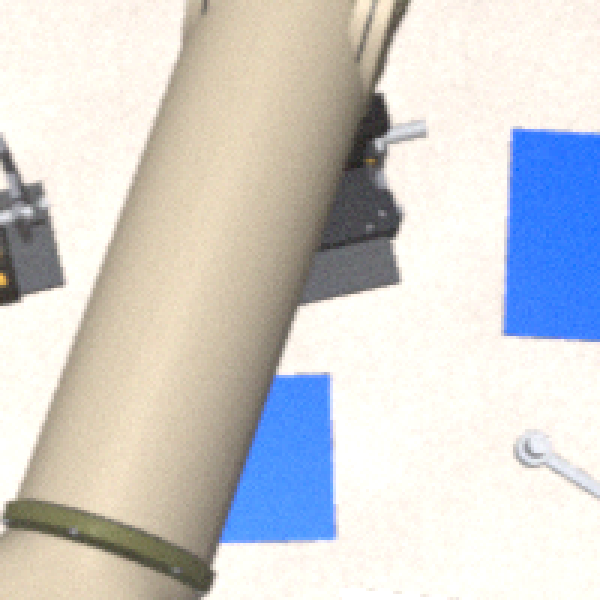

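>>> arm_command([
  [255,0,4,-8,0.01,0,0],
  [255,0,12,-23,0.03,0,0],
  [255,0,22,-43,0.06,0,0],
  [255,0,34,-66,0.09,0,0],
  [255,0,46,-89,0.12,0,0],
  [255,0,58,-112,0.15,0,0],
  [255,0,68,-132,0.18,0,0],
  [255,0,75,-147,0.2,0,0],
  [255,0,79,-155,0.205,0,0],
  [255,0,80,-157,0.205,0,0],
])

```text
time: 10.95
ee_pos: [0.433, -0.1058, 0.2653]
eef_rot: [0.0, 0.707, 0.001, 0.707]
ft_force: [0.5, -0.5, -5.0]
width: 0.0131
```

Run:
```python
from h import *
s=read_state();print(s['time'],s['ee_pos'],s['ft_force'],s['width'],s['joint_positions'])
cv2.imwrite('pics/side10.png',camera('side')[:,:,::-1])
a=cv2.imread('pics/side10.png')[80:320,180:420];cv2.imwrite('pics/s10.png',cv2.resize(cv2.convertScaleAbs(a,alpha=1.8),None,fx=2.5,fy=2.5,interpolation=cv2.INTER_NEAREST))
go([.434,-.1065,.09],yaw=0)
```

```text
10.95 [ 0.4330114  -0.10576202  0.26528422] [ 0.4983758  -0.54099508 -5.01057446] 0.013099048895115825 [-0.57770168 -0.17322605  0.64016137  1.80803694  0.10252771  1.4736053
  0.04588802]
sgn 1 rv [ 0.001  0.    -0.001] deg 0.1
sgn -1 rv [-3.141e+00  1.000e-03  0.000e+00] deg 180.0
shift mm [175.4  -0.7   0.6]
```

View pics/s10.png

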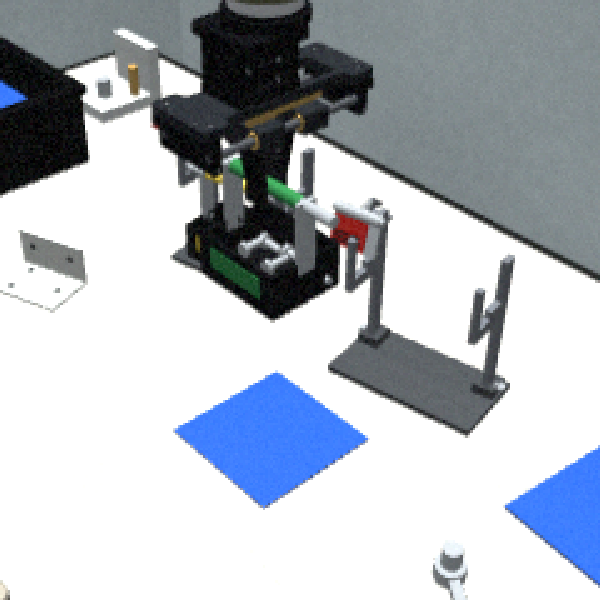

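>>> arm_command([
  [255,8,-0.7,0.6,0,0,0],
  [255,24,-0.7,0.6,0,0,0],
  [255,46,-0.7,0.6,0,0,0],
  [255,70,-0.7,0.6,0,0,0],
  [255,95,-0.7,0.6,0,0,0],
  [255,120,-0.7,0.6,0,0,0],
  [255,143,-0.7,0.6,0,0,0],
  [255,160,-0.7,0.6,0,0,0],
  [255,170,-0.7,0.6,0,0,0],
  [255,175,-0.7,0.6,0,0,0],
])

```text
time: 12.0
ee_pos: [0.4341, -0.1071, 0.0895]
eef_rot: [-0.0, 0.708, -0.0, 0.707]
ft_force: [-0.3, 1.1, -3.8]
width: 0.0128
```

Run:
```python
from h import *
s=read_state();print(s['time'],s['ee_pos'],s['ft_force'],s['width'],s['joint_positions'])
for n in('side','top'):cv2.imwrite(f'pics/{n}11.png',camera(n)[:,:,::-1])
a=cv2.imread('pics/side11.png')[150:310,210:370];cv2.imwrite('pics/s11.png',cv2.resize(cv2.convertScaleAbs(a,alpha=1.8),None,fx=3.7,fy=3.7,interpolation=cv2.INTER_NEAREST))
a=cv2.imread('pics/top11.png')[130:280,210:360];cv2.imwrite('pics/t11.png',cv2.resize(cv2.convertScaleAbs(a,alpha=1.8),None,fx=3.7,fy=3.7,interpolation=cv2.INTER_NEAREST))
```

```text
12.0 [ 0.43414431 -0.10706779  0.08948721] [-0.31284479  1.10464278 -3.81441847] 0.012811169546881367 [-5.62685684e-01  8.76049470e-04  7.13405460e-01  2.06460503e+00
  6.98540631e-04  1.07785482e+00  1.50111863e-01]
```

View pics/s11.png

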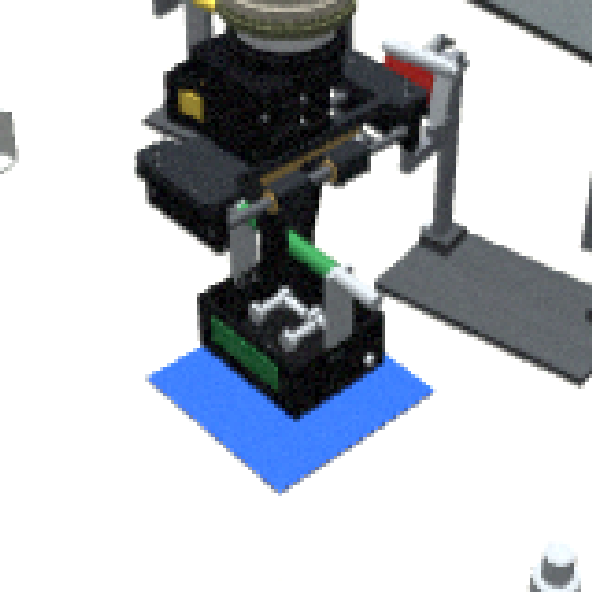

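View pics/t11.png

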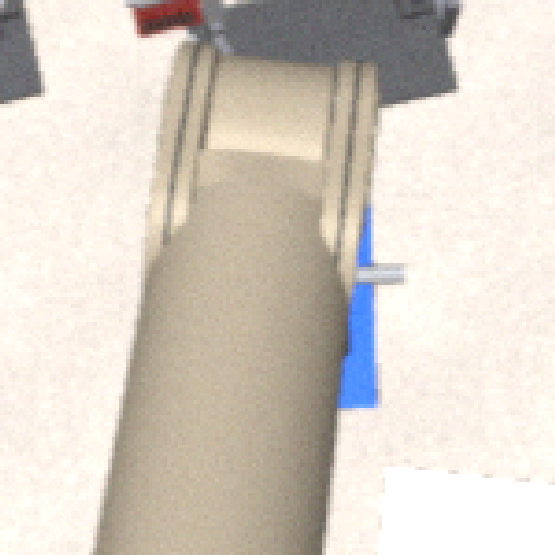

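Run:
```python
from h import *
for u in((289.2,262.5),(313,246.8),(264.4,242.7)):print([plane('side',u,z).round(4)[:2].tolist() for z in(.03,.035,.04)])
```

```text
[[0.3988, -0.1571], [0.3954, -0.1609], [0.3921, -0.1646]]
[[0.4852, -0.1551], [0.4813, -0.1588], [0.4774, -0.1626]]
[[0.3983, -0.057], [0.395, -0.0614], [0.3917, -0.0658]]
```

>>> arm_command([
  [255,10,1,-1,0,0,0],
  [255,20,1,-1,0,0,0],
  [255,24,1,-1,0,0,0],
  [255,26,1,-1,0,0,0],
  [255,28,1,-1,0,0,0],
  [255,28,1,-1,0,0,0],
])

```text
time: 12.7
ee_pos: [0.4335, -0.1058, 0.0626]
eef_rot: [0.0, 0.707, -0.0, 0.707]
ft_force: [-0.4, -0.1, -5.4]
width: 0.0127
```

>>> arm_command([
  [255,1,0,0,0,0,0],
  [255,2,0,0,0,0,0],
  [255,2,0,0,0,0,0],
])

```text
time: 13.0
ee_pos: [0.4338, -0.1057, 0.0608]
eef_rot: [-0.0, 0.707, 0.0, 0.707]
ft_force: [0.1, -0.9, -4.0]
width: 0.0129
```

>>> arm_command([
  [255,1,0,0,0,0,0],
  [255,2,0,0,0,0,0],
  [255,2,0,0,0,0,0],
])

```text
time: 13.3
ee_pos: [0.4357, -0.1056, 0.06]
eef_rot: [-0.0, 0.706, 0.0, 0.709]
ft_force: [2.6, 1.3, 7.1]
width: 0.0124
```

>>> arm_command([
  [255,-1,0,0,0,0,0],
  [255,-1,0,0,0,0,0],
])

```text
time: 13.5
ee_pos: [0.4346, -0.1056, 0.0604]
eef_rot: [0.0, 0.706, 0.0, 0.708]
ft_force: [3.7, 0.3, 6.4]
width: 0.0129
```

Run:
```python
from h import *
s=read_state();print(s['time'],s['ee_pos'],s['eef_rot'],s['ft_force'],s['torque'],s['width'])
cv2.imwrite('pics/side12.png',camera('side')[:,:,::-1])
a=cv2.imread('pics/side12.png')[150:310,210:370];cv2.imwrite('pics/s12.png',cv2.resize(cv2.convertScaleAbs(a,alpha=1.8),None,fx=3.7,fy=3.7,interpolation=cv2.INTER_NEAREST))
```

```text
13.5 [ 0.43457923 -0.1056407   0.06035516] [4.39576906e-05 7.06358789e-01 1.36363702e-04 7.07853968e-01] [3.73470096 0.29229888 6.44207022] [ 0.18431842 -0.42471456 -0.00419122] 0.012899416852549382
```

View pics/s12.png

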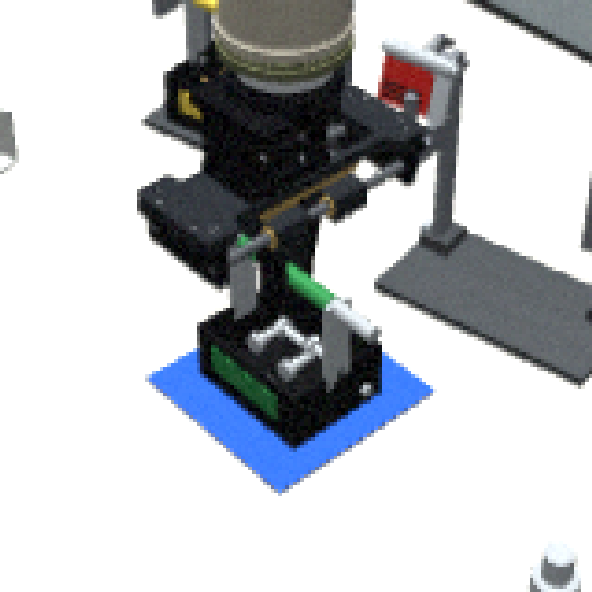

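Run:
```python
from h import *
f=lambda x,y:(210+x/3.7-.5,150+y/3.7-.5)
for u in((293,448),(380,392),(203,375)):print([plane('side',f(*u),z).round(4)[:2].tolist() for z in(.004,.008)])
```

```text
[[0.3957, -0.1587], [0.3931, -0.1616]]
[[0.4801, -0.1586], [0.4771, -0.1615]]
[[0.3949, -0.0597], [0.3924, -0.0631]]
```

>>> arm_command([
  [255,-0.5,0,0,0,0,0],
  [255,-0.5,0,0,0,0,0],
  [190,-0.5,0,0,0,0,0],
  [150,-0.5,0,0,0,0,0],
  [100,-0.5,0,0,0,0,0],
  [50,-0.5,0,0,0,0,0],
  [0,-0.5,0,0,0,0,0],
  [0,-0.5,0,0,0,0,0],
  [0,-0.5,0,0,0,0,0],
  [0,-0.5,0,0,0,0,0],
])

```text
time: 14.55
ee_pos: [0.4335, -0.1057, 0.0601]
eef_rot: [0.0, 0.707, 0.0, 0.707]
ft_force: [0.4, -0.2, 0.2]
width: 0.0685
```

Run:
```python
from h import *
s=read_state();print(s['time'],s['ee_pos'],s['eef_rot'],s['ft_force'],s['torque'],s['width'])
cv2.imwrite('pics/side13.png',camera('side')[:,:,::-1])
a=cv2.imread('pics/side13.png')[150:310,210:370];cv2.imwrite('pics/s13.png',cv2.resize(cv2.convertScaleAbs(a,alpha=1.8),None,fx=3.7,fy=3.7,interpolation=cv2.INTER_NEAREST))
```

```text
14.55 [ 0.43345834 -0.10570466  0.06010535] [3.58521316e-05 7.07128541e-01 2.33557950e-05 7.07085020e-01] [ 0.41915517 -0.20382383  0.1660225 ] [-0.05523013  0.06321128  0.02716125] 0.06845753006516431
```

View pics/s13.png

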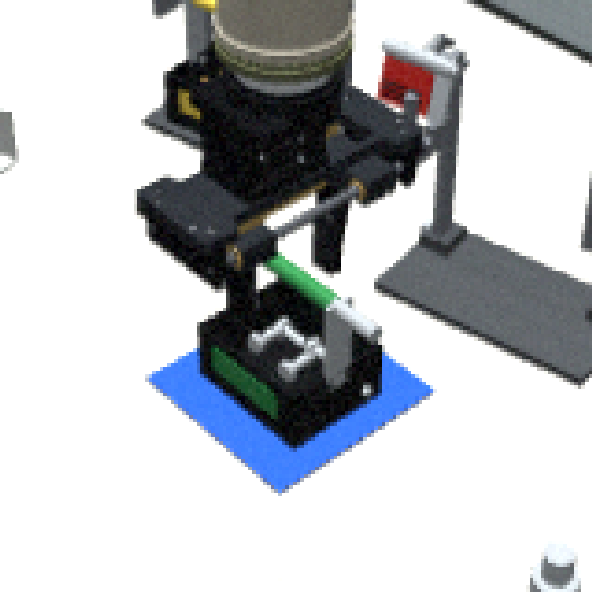

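Released and stable. I'll retreat straight up, then move clear for a final check.

>>> arm_command([
  [0,0,0,0,0,0,0],
  [0,-10,0,0,0,0,0],
  [0,-35,0,0,0,0,0],
  [0,-75,0,0,0,0,0],
  [0,-120,0,0,0,0,0],
  [0,-165,0,0,0,0,0],
  [0,-205,0,0,0,0,0],
  [0,-230,0,0,0,0,0],
  [0,-230,0,0,0,0,0],
])

```text
time: 15.5
ee_pos: [0.4349, -0.1062, 0.2941]
eef_rot: [0.001, 0.705, 0.0, 0.709]
ft_force: [0.1, -0.6, -0.3]
width: 0.087
```

>>> arm_command([
  [0,0,-30,0,0,0,0],
  [0,0,-70,0,0,0,0],
  [0,0,-110,0,0,0,0],
  [0,0,-150,0,0,0,0],
  [0,0,-190,0,0,0,0],
  [0,0,-220,0,0,0,0],
  [0,0,-240,0,0,0,0],
  [0,0,-250,0,0,0,0],
  [0,0,-250,0,0,0,0],
  [0,0,-250,0,0,0,0],
])

```text
time: 16.5
ee_pos: [0.4332, -0.3554, 0.2898]
eef_rot: [0.0, 0.707, -0.0, 0.707]
ft_force: [-0.2, 0.3, -0.3]
width: 0.0877
```

Run:
```python
from h import *
s=read_state();print(s['time'],s['ee_pos'],s['ft_force'],np.abs(s['joint_vel']).max())
for n in('side','top'):cv2.imwrite(f'pics/{n}14.png',camera(n)[:,:,::-1])
a,b=[cv2.convertScaleAbs(cv2.imread(f'pics/{n}14.png'),alpha=1.6) for n in('side','top')]
cv2.imwrite('pics/f.png',np.hstack([cv2.resize(a[110:310,200:400],(400,400)),cv2.resize(b[80:280,110:360],(400,320)) if 0 else cv2.resize(b[60:260,180:380],(400,400))]))
```

```text
16.5 [ 0.43320874 -0.35538696  0.28983629] [-0.19522938  0.29175052 -0.26776586] 0.017064104431045266
```

View pics/f.png

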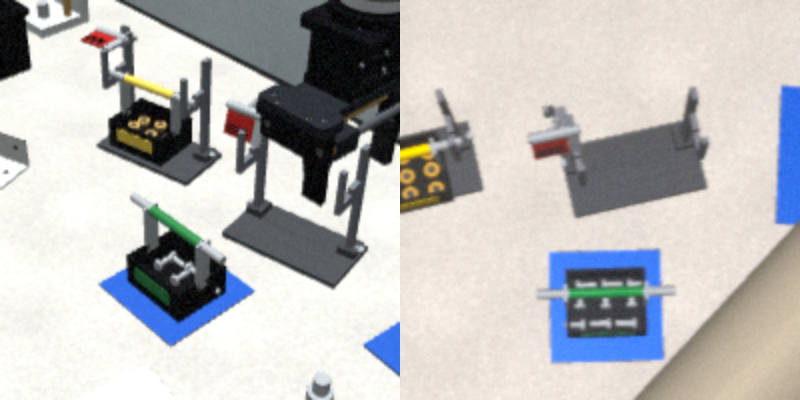

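Run:
```python
from h import *
c={}
for n in('side','top'):
    hsv=cv2.cvtColor(cv2.imread(f'pics/{n}14.png'),cv2.COLOR_BGR2HSV)
    c[n]=max(blobs(mask(hsv,*COL['green'])),key=lambda b:max(b[2][1]))[2][0]
    
print(c,tri(c['side'],c['top']))
```

```text
{'side': (286.6972961425781, 222.4162139892578), 'top': (282.5, 205.5)} (array([ 0.43510529, -0.10706722,  0.11169514]), np.float64(0.001036455492437252))
```

The sleeve centre is at (0.435, -0.107, 0.112), and the mat centre is at (0.436, -0.108). The height fits a caddy standing upright on the mat.

```bash
python3 -c "
from bench import *
print(close_job())"
```

```text
the job is handed in; nothing more can be done
None
```

The green-handled caddy is standing upright in the middle of the smaller blue mat. The gripper is open and clear of everything, and I handed the job in after about 16.5 s of the 48 s.

- **Order of work:** I pressed the red keeper first; it snapped open and stayed open. Then I gripped the green sleeve, lifted the caddy about 180 mm straight up, lowered it onto the mat and let go.
- **Last checks:** The sleeve centre measured (0.435, -0.107) against the mat centre at about (0.436, -0.108). The sleeve's height, 0.112 m, fits a box resting on the mat (0.109 m expected). The last pictures show the yellow caddy still hanging with its keeper shut, and the wrist force near zero.
- **What disagreed:** In the pictures the fingertips stood about 31 mm higher than the reported TCP. My first press, planned from the reported pose, therefore only reached the top of the thumb pad. I allowed for that offset in the moves that followed and confirmed it from contact force and the side view. I did not find its cause.
- **Setting down:** I pressed slightly as it touched the mat. The wrist read up to about 7 N upward, well under the limits, and I eased back before releasing.

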